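# Uncover a watch movement and light it with the torch

### The arm

A 6-joint arm with a two-finger parallel gripper is mounted at the origin on a cart in front of the work surface, level with it; the furniture and walls round the work are solid. World frame = base frame: x ahead of the robot, y to its left, z up, the work surface at z = 0. Lengths are in m, angles in rad, forces in N, time in s.
With the tool pointing down it reaches from about 0.3 to 0.875 m from the base axis. Payload 6.4 kg.
Tool frame: the origin (TCP) lies at the very end of the fingers, on their centre line; the grasp point (between the pads) lies 19 mm behind it; z points along the fingers, y is the line along which they close (so a half turn about z gives the same grasp; the last joint's range is limited). The gripper opens to 85 mm and grips with 20 to 120 N. Pads are 22 mm wide; open, the fingers measure 114 mm over their backs; the gripper's body (76 mm by 85 mm) begins 54 mm behind the grasp point. The pads swing forward as they close: fully open they stand 13 mm farther back than shut.
Start: joints at [-1.402, 0.181, 1.607, -0, 1.354, -0.206], TCP at [0.211, -0.535, 0.231] pointing down, gripper open.
Joint ranges: [-2.99, 2.99], [-0.89, 2.07], [0.3, 2.58], [-1.14, 4.28], [0, 2.63], [-3.12, 3.12]. Speed limits (rad/s): [2.57, 2.57, 3.01, 3.14, 3.14, 3.14].

### API

Orientations are given as a unit quaternion [w, x, y, z].
In Python, from bench import ctrl gives the robot as it stands.
- The arm moves only by the tool jog_arm, never from a script. Its argument "series" is a list that holds one entry, the list of rows, each a list of 7 numbers: the shift along the tool's x, y, z in mm, then the turn, a rotation vector about the tool's x, y, z in rad, then the finger opening in mm, from 0 to 85.4. In form: [[[tx, ty, tz, rx, ry, rz, gripper], ...]]. A call has exactly 10 rows; each row shifts and turns the commanded pose from where the row before left it, along the tool's axes as they then stand; what a row does not reach is not made up. A row lasts 1/10 s, in which the tool goes at most 50 mm and 8.59 degrees, less where a joint would pass 70% of its speed; a pose out of reach is approached as far as the arm can. A call with a gripper value outside its range is refused whole. The fingers move at their own pace and stop on an object; the grip force is fixed at half the most. Time passes only in rows, so rows that do not move let the fingers close, or fill a call up. It gives the time, the measured TCP pose, the force, the opening and the grip force at its end, in the units of the state.
- ctrl.get_obs(): the state, without advancing time (a new reading comes with each control period).
- ctrl.camera(name): name is "side" or "top"; returns a dict with "frame" (400x640x3 uint8, blue, green, red), "z_map" (400x640 float32, m along the optical axis (not along the pixel's ray), 0 where there is no reading), "fx", "fy", "cx", "cy" (pixels), "k1" (the pictures are not rectified: a ray, as slopes to the right and down, at radius r is drawn at 1 + k1 r^2 times it, then the intrinsics apply), "xyz" and "rotation" of the camera in the world. Camera axes: x right, y down, z forward; pixel columns grow to the right and rows downward; lengths in m; the calibration is good to about 2 mm. A picture is of the moment at which its call begins.
- ctrl.hand_in(): hands the job in; it is judged then, once.
The state is a dict: "time_s": time; "q": joint angles; "dq": joint speeds; "joint_efforts": joint torques, N m; "eef_pos": TCP position; "eef_rot": TCP orientation; "wrist_force": force on the tool from outside, world axes, zero at the start; "torque": the same for the moment, N m; "opening": opening from 0.0 (shut) to 1.0 (fully open); "grasp_force": force on a finger pad.
Only numpy, scipy, OpenCV 4.12 (cv2) and the standard library are available. Lean on these libraries where they do the work, as an engineer would, in place of code of your own. Each camera call takes 0.05 s, during which the arm holds its last target. There are 200 camera calls.

### The job

The watch movement in the little vise is to be looked over in slanting light: lift the glass bell off it and set the bell down gently and squarely inside the rim of the round blue parts tray it belongs to, then draw the torch out of its charging dock. Finish while holding the torch raised, clear of everything, its lens about 10 cm from the movement and its beam coming down on the movement at about 45 degrees to the table, from any side; the program ends with the gripper still holding it so. Leave the vise where it stands, never drop or tip the bell, and disturb nothing else on the bench.

Things in the scene. Friction and masses are not known exactly. Their poses are not given: they have to be found in the camera images.
- bell: Clear glass dust bell, 76 mm across, 84 mm high, hollow and open below (inside 71 mm wide, walls 2 mm), 0.12 kg. It starts over the movement vise with 1 to 2 mm to spare round it. Origin at the centre of its lower rim, z up.
- bell_knob (a point): Middle of the bell's round glass knob, 75 mm above the bell's lower rim: the knob is 18 mm in diameter and reaches from 67 to 83 mm, the dome's top is at 62 mm. Lift the bell here, from above.
- tray: Round blue plastic parts tray with pockets, 85 mm across, 12 mm high, loose on the table. Origin at the centre of its underside, z up. The bell's rim stands on its floor, 4 mm above the origin, inside the upright rim (81 mm inside, so 2.5 mm to spare all round).
- vise: Small black and steel movement vise, 26 x 66 x 28 mm, 0.17 kg, loose on a thin grey sheet; a round movement 25 mm across lies on its jaws. Origin at the centre of its underside, z up, y along the vise. At the start the bell stands over it on the same sheet. (The desk lamp's head hangs 0.58 m above the table farther left, from y = 0.07 on: keep the wrist clear of it.)
- movement_top (a point): Centre of the movement's upper face, 27 mm above the sheet: the point to light.
- dock: Black charging dock fixed to the table: round foot 68 mm across and 12 mm high, on it an upright cup 37 mm across whose mouth is 48 mm above the table. Its bore is 23.6 mm wide and 36 mm deep, with its floor 12 mm above the table. Origin at the centre of its underside, z up.
- torch: Black torch, a straight cylinder 20 mm in diameter and 113 mm long, 0.11 kg. Origin at the centre of its tail end, z along the torch from the tail to the lens. It starts upright and head down in the dock: tail end 125 mm above the table, 77 mm of it standing above the cup's mouth. Draw it straight up by at least 40 mm.
- torch_lens (a point): Centre of the torch's lens, at the end away from the tail: 113 mm from the torch's origin along its z. The beam leaves here along the torch's z.
- loupe: Black eye loupe, 37 mm across, 30 mm high, loose: leave alone. Origin at the centre of its underside.
- oil_bottle: Brown oil bottle, 22 mm across, 52 mm high, loose: leave alone. Origin at the centre of its underside.
- case_holder: Grey steel case holder, 39 x 45 x 23 mm, loose: leave alone. Origin at the centre of its underside.

How it is judged:
On the way, in this order (a step that is already met when the one before it is completed fails the run):
1. the bell stands inside the rim of the parts tray, upright and let go (horizontal distance between bell and tray below 0.006 m and z of bell in the frame of tray between 0.001 and 0.008 m and angle between bell's own z axis and vertical below 0.09 rad and contact force between the fingers and bell below 0.05 N), for 0.2 s.
2. the torch is in the gripper, its lens drawn clear above the dock's mouth (contact force between the fingers and torch above 1 N and z of torch_lens in the frame of dock above 0.055 m), for 0.1 s.
At the end, for the whole second after the job is handed in: Torch held by the gripper, clear of dock, vise, bell and tray: lens 50 to 160 mm from the movement, beam within 18 mm of the movement's centre both ways, 30 to 60 degrees from vertical. Bell let go, upright on the tray's floor within 6 mm of its centre. Movement upright, within 15 mm of its start (all of step 1 and x of movement_top in the frame of torch between -0.018 and 0.018 m and y of movement_top in the frame of torch between -0.018 and 0.018 m and z of movement_top in the frame of torch between 0.163 and 0.273 m and angle between torch's own z axis and vertical between 2.094 and 2.618 rad and contact force between the fingers and torch above 1 N and height (world z) of torch_lens above 0.045 m and linear speed of torch below 0.03 m/s and contact force between torch and dock below 0.1 N and contact force between torch and vise below 0.1 N and contact force between torch and bell below 0.1 N and contact force between torch and tray below 0.1 N and distance of movement_top from where it was at the start of the episode below 0.015 m and angle between vise's own z axis and vertical below 0.09 rad); the arm keeps its last pose, push and grip.
It fails at once if the glass bell is tipped over (angle between bell's own z axis and vertical above 0.5 rad).
It fails at once if the glass bell is banged down or knocked (contact force between bell and tray above 60 N or contact force between bell and torch above 5 N).
It fails at once if the glass bell is dropped (contact force between the fingers and bell below 0.05 N and linear speed of bell above 0.5 m/s).
It fails at once if the torch touches the vise or the movement (contact force between torch and vise above 0.5 N).
It fails at once if a bystander is pushed about (distance of any of loupe, oil_bottle, case_holder from where it was at the start of the episode above 0.02 m).
It also fails if it takes over 54 s, if anything falls off the work surface, if the arm or the gripper's body presses on something with over 40 N, if the wrist force passes 120 N, or if a joint passes its speed limit or range.

## Working session

There is one attempt and no reset: what is moved stays moved. The work goes in short steps, Python scripts to look and compute and a tool call to move; the robot and the scene stay as the last step left them, time stands still between calls to the robot, and variables do not carry over. Pictures are saved under pics/ and viewed, at most 13 in all, crops included, and the job is handed in when it is done.

Besides the shell and the picture viewer there is one more tool, called after "Request:" in YAML: its name, and indented under it one key for each argument. jog_arm: Moves the arm, as the interface text tells. Its arguments: {"type":"object","properties":{"series":{"type":"array"}},"required":["series"]}

```bash
ls; mkdir -p pics
python3 - <<'E'
from bench import ctrl
import cv2,numpy as np
o=ctrl.get_obs();print({k:np.round(v,3) for k,v in o.items()})
for n in("side","top"):
    c=ctrl.camera(n);cv2.imwrite(f"pics/{n}0.png",c["frame"]);np.savez(f"pics/{n}0.npz",**c)
    print(n,[c[k] for k in("fx","fy","cx","cy","k1","xyz","rotation")])
E
```

```text
pics
{'time_s': np.float64(0.0), 'q': array([-1.402,  0.182,  1.608,  0.   ,  1.354, -0.206]), 'dq': array([ 0.001,  0.   ,  0.   ,  0.   ,  0.002, -0.   ]), 'joint_efforts': array([-2.0000e-03, -4.4487e+01, -3.5134e+01, -0.0000e+00,  9.0000e-03,
       -0.0000e+00]), 'eef_pos': array([ 0.21 , -0.535,  0.23 ]), 'eef_rot': array([-0.001,  0.982,  0.186,  0.   ]), 'wrist_force': array([-0.43 , -0.743,  0.2  ]), 'torque': array([-0.053,  0.045,  0.012]), 'grasp_force': np.float64(0.0), 'opening': np.float64(1.001)}
side [495.3294086323943, 495.3294086323943, 317.6765160712147, 188.4226996190351, 0.032951359881602936, array([ 0.57138913, -1.16299168,  0.69758698]), array([-0.49796519,  0.86704036, -0.0155975 , -0.00532899])]
top [393.33575605216805, 393.33575605216805, 319.965948589902, 195.62196762682652, -0.03256706547903256, array([ 0.43564248, -0.08725948,  1.0565589 ]), array([-0.04862341,  0.7111231 , -0.69941855,  0.05247281])]
```

View pics/top0.png

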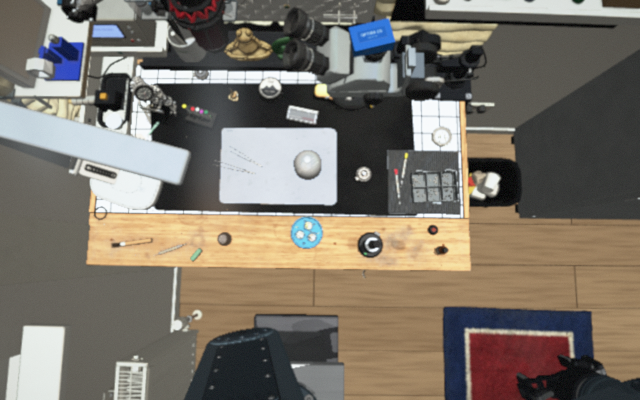

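View pics/side0.png

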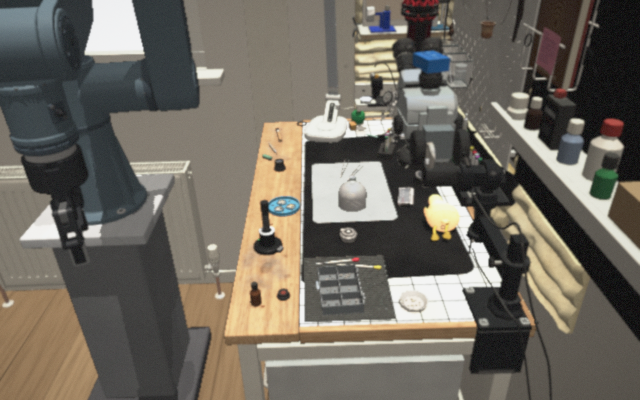

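The top view shows the bell at about (307,164), the tray at (307,233) and the dock with the torch at (371,244). The side view shows the bell at (352,195), the tray at (284,206) and the torch at (266,200–245). I'll enlarge crops of these and write the ray helper.

```bash
cat > h.py <<'E'
import numpy as np,cv2
from scipy.spatial.transform import Rotation as R
def load(n): return dict(np.load(f"pics/{n}.npz"))
def rot(q): return R.from_quat(np.r_[q[1:],q[0]])
def ray(c,u,v):
    d=np.c_[(np.atleast_1d(u)-c["cx"])/c["fx"],(np.atleast_1d(v)-c["cy"])/c["fy"]]
    s=d.copy()
    for _ in range(20): s=d/(1+c["k1"]*(s**2).sum(1,keepdims=True))
    return rot(c["rotation"]).apply(np.c_[s,np.ones(len(s))])
def plane(c,u,v,z):
    r=ray(c,u,v);return c["xyz"]+r*((z-c["xyz"][2])/r[:,2:])
def depth(c,u,v):
    return c["xyz"]+ray(c,u,v)*c["z_map"][np.atleast_1d(v).astype(int),np.atleast_1d(u).astype(int)][:,None]
def tri(c1,p1,c2,p2):
    a=ray(c1,*p1)[0];b=ray(c2,*p2)[0]
    t=np.linalg.lstsq(np.c_[a,-b],c2["xyz"]-c1["xyz"],rcond=None)[0]
    P=c1["xyz"]+a*t[0];Q=c2["xyz"]+b*t[1];return (P+Q)/2,np.linalg.norm(P-Q)
E
python3 - <<'E'
from h import *
t=load("top0");s=load("side0")
def crop(f,x,y,w,h,k): return cv2.resize(f[y:y+h,x:x+w],None,fx=k,fy=k,interpolation=cv2.INTER_CUBIC)
a=crop(t["frame"],272,130,130,130,4.6)[:598,:598]
b=crop(s["frame"],235,160,150,100,4)
cv2.imwrite("pics/ct.png",a);cv2.imwrite("pics/cs.png",b)
for n,c in(("top",t),("side",s)):
    m=cv2.inRange(cv2.cvtColor(c["frame"],cv2.COLOR_BGR2HSV),(95,90,60),(115,255,255))
    if n=="top": m[:210]=0;m[260:]=0;m[:,:280]=0;m[:,335:]=0
    else: m[:190]=0;m[225:]=0;m[:,:255]=0;m[:,310:]=0
    k=max(cv2.findContours(m,0,1)[0],key=cv2.contourArea)[:,0].astype(float)
    for z in(0,.012):
        P=plane(c,k[:,0],k[:,1],z)[:,:2].astype(np.float32);(x,y),r=cv2.minEnclosingCircle(P);print("tray",n,z,x,y,r)
for u,v in((307,164),(307,155),(290,164),(324,164),(307,233),(371,244),(371,240),(363,174),(240,160),(224,239)): print("T",u,v,depth(t,u,v).round(3))
for u,v in((352,182),(352,195),(352,205),(284,206),(265,205),(266,230),(348,235),(330,180)): print("S",u,v,depth(s,u,v).round(3))
E
```

```text
tray top 0 0.4888315498828888 -0.05614221468567848 0.0417325496673584
tray top 0.012 0.4882274270057678 -0.056495532393455505 0.041259765625
tray side 0 0.48915019631385803 -0.050600867718458176 0.04432179033756256
tray side 0.012 0.49056485295295715 -0.06973639875650406 0.04356107488274574
T 307 164 [[ 0.66  -0.057  0.065]]
T 307 155 [[ 0.684 -0.056  0.067]]
T 290 164 [[ 0.673 -0.008  0.004]]
T 324 164 [[ 0.675 -0.101  0.003]]
T 307 233 [[ 0.486 -0.059  0.004]]
T 371 244 [[ 0.457 -0.215  0.111]]
T 371 240 [[ 0.47  -0.228  0.018]]
T 363 174 [[ 0.645 -0.206  0.023]]
T 240 160 [[0.682 0.129 0.005]]
T 224 239 [[0.466 0.156 0.028]]
S 352 182 [[ 0.667 -0.065  0.073]]
S 352 195 [[ 0.665 -0.094  0.051]]
S 352 205 [[ 0.665 -0.098  0.024]]
S 284 206 [[ 0.489 -0.056  0.002]]
S 265 205 [[ 0.461 -0.234  0.117]]
S 266 230 [[ 0.458 -0.238  0.053]]
S 348 235 [[ 0.646 -0.225  0.022]]
S 330 180 [[0.616 0.076 0.001]]
```

View pics/ct.png

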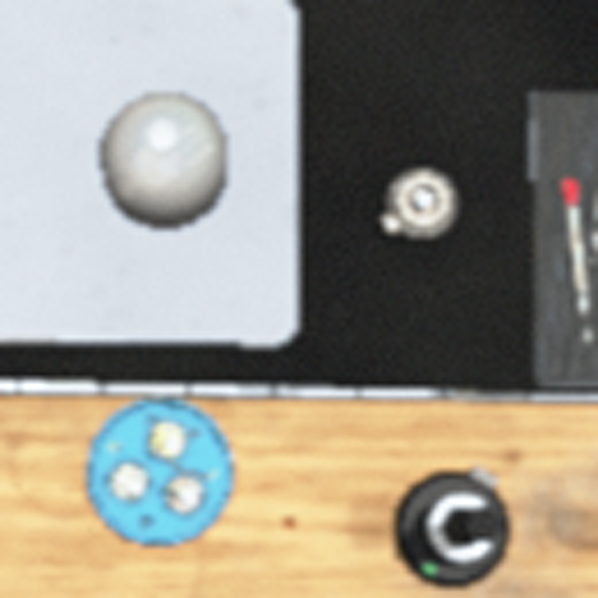

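View pics/cs.png

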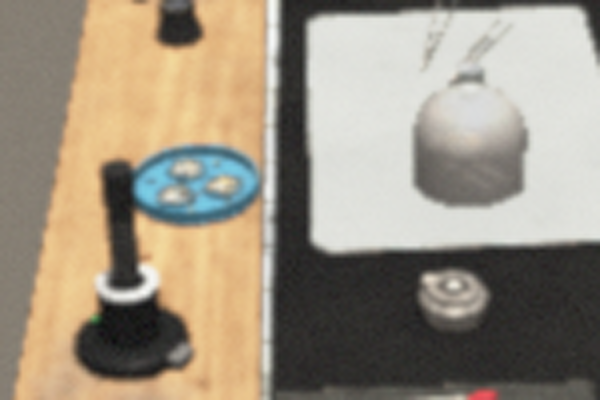

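The crops show the knob at full-frame pixels top (307.4,159.3) and side (352.8,178.5). The tray's blue disc, the dock's white-ringed mouth and the torch's black tail are all clear. Now I'll measure them precisely in both views.

Run:
```python
from h import *
t=load("top0");s=load("side0")
def cloud(c,x0,x1,y0,y1):
    v,u=np.mgrid[y0:y1,x0:x1];u=u.ravel();v=v.ravel();P=depth(c,u,v);ok=c["z_map"][v,u]>0;return P[ok],u[ok],v[ok]
print("knob tri",tri(t,(307.4,159.3),s,(352.8,178.5)))
for n,c,b in(("top",t,(285,330,140,190)),("side",s,(330,375,165,220))):
    P,u,v=cloud(c,*b);ref=np.array([.665,-.06])
    near=np.linalg.norm(P[:,:2]-ref,axis=1)<.045
    k=near&(P[:,2]>.07);print(n,"knob cloud",k.sum(),P[k].mean(0).round(4),P[k].max(0).round(4),P[k].min(0).round(4),"px",u[k].mean(),v[k].mean())
    bdy=near&(P[:,2]>.02);m=np.zeros((400,640),np.uint8);m[v[bdy],u[bdy]]=1
    print(" body",bdy.sum(),P[bdy].min(0).round(4),P[bdy].max(0).round(4))
    q=near&(P[:,2]>.02)&(P[:,2]<.066);A=np.c_[2*P[q],np.ones(q.sum())];z=np.linalg.lstsq(A,(P[q]**2).sum(1),rcond=None)[0];print(" sphere",z[:3].round(4),np.sqrt(z[3]+(z[:3]**2).sum()).round(4))
    far=(np.linalg.norm(P[:,:2]-ref,axis=1)>.055);print(" sheet z",np.median(P[far,2]))
# tray: subpixel contour of blue
for n,c,b in(("top",t,(280,335,205,262)),("side",s,(255,312,185,228))):
    x0,x1,y0,y1=b;f=cv2.resize(c["frame"][y0:y1,x0:x1],None,fx=8,fy=8,interpolation=cv2.INTER_CUBIC).astype(int)
    m=((f[...,0]-f[...,2])>10).astype(np.uint8);k=max(cv2.findContours(m,0,1)[0],key=cv2.contourArea)
    e=cv2.fitEllipse(cv2.convexHull(k));print(n,"tray ell",[(e[0][0]+.5)/8-.5+x0,(e[0][1]+.5)/8-.5+y0],np.array(e[1])/8,e[2])
    kk=(cv2.convexHull(k)[:,0]+.5)/8-.5+[x0,y0]
    for z in(0,.012):
        Q=plane(c,kk[:,0],kk[:,1],z);print("  z",z,Q.min(0).round(4),Q.max(0).round(4),((Q.min(0)+Q.max(0))/2).round(4))
    P,u,v=cloud(c,*b);q=(P[:,2]>.007)&(P[:,2]<.02);print("  depth rim",q.sum(),P[q].min(0).round(4),P[q].max(0).round(4))
# torch / dock by depth
for n,c,b in(("top",t,(345,395,220,270)),("side",s,(240,295,190,262))):
    P,u,v=cloud(c,*b)
    for lo,hi in((.09,.14),(.06,.09),(.03,.055),(.006,.016)):
        q=(P[:,2]>lo)&(P[:,2]<hi)&(np.hypot(P[:,0]-.46,P[:,1]+.23)<.06);
        if q.any(): print(n,lo,q.sum(),P[q].min(0).round(3),P[q].max(0).round(3),((P[q].min(0)+P[q].max(0))/2).round(3))
for n,c,b in(("top",t,(345,395,220,270)),("side",s,(240,295,190,262))):
    x0,x1,y0,y1=b;f=cv2.resize(c["frame"][y0:y1,x0:x1],None,fx=8,fy=8,interpolation=cv2.INTER_CUBIC)
    h=cv2.cvtColor(f,cv2.COLOR_BGR2HSV);m=cv2.inRange(h,(0,0,0),(180,255,90))
    k=max(cv2.findContours(m,0,1)[0],key=cv2.contourArea);kk=(cv2.convexHull(k)[:,0]+.5)/8-.5+[x0,y0]
    for z in(0,.012):
        Q=plane(c,kk[:,0],kk[:,1],z);print(n,"foot z",z,Q.min(0).round(4),Q.max(0).round(4))
```

```text
knob tri (array([ 0.66970913, -0.05794719,  0.07866554]), np.float64(0.0005089660225371246))
top knob cloud 48 [ 0.667  -0.055   0.0843] [ 0.6769 -0.0439  0.0916] [ 0.6564 -0.0671  0.0701] px 306.1458333333333 159.70833333333334
 body 643 [ 0.6309 -0.0906  0.0202] [ 0.7031 -0.0187  0.0916]
 sphere [ 0.6686 -0.0552  0.0321] 0.038
 sheet z 0.004027650846030184
side knob cloud 49 [ 0.6673 -0.063   0.0801] [ 0.6756 -0.0496  0.0874] [ 0.6598 -0.0708  0.0705] px 351.9183673469388 179.0204081632653
 body 638 [ 0.6312 -0.1023  0.0202] [ 0.7048 -0.0364  0.0874]
 sphere [ 0.6672 -0.0599  0.0308] 0.0363
 sheet z 0.0018488879058835006
top tray ell [311.9429817199707, 228.62149620056152] [32.88095093 48.18392563] 59.6219596862793
  z 0 [ 0.4465 -0.1317  0.    ] [ 0.541  -0.0146  0.    ] [ 0.4937 -0.0731  0.    ]
  z 0.012 [ 0.4463 -0.1311  0.012 ] [ 0.5398 -0.0154  0.012 ] [ 0.4931 -0.0733  0.012 ]
  depth rim 313 [ 0.4131 -0.1139  0.007 ] [ 0.5556 -0.0137  0.0177]
side tray ell [283.185094833374, 205.57758712768555] [19.66540718 33.25461578] 86.21349334716797
  z 0 [ 0.4433 -0.0989 -0.    ] [ 0.
[... 431 characters left out ...]
 -0.223  0.042]
top 0.006 336 [ 0.425 -0.258  0.006] [ 0.497 -0.19   0.016] [ 0.461 -0.224  0.011]
side 0.09 130 [ 0.449 -0.239  0.09 ] [ 0.467 -0.219  0.125] [ 0.458 -0.229  0.108]
side 0.06 85 [ 0.449 -0.24   0.06 ] [ 0.466 -0.225  0.089] [ 0.457 -0.232  0.075]
side 0.03 178 [ 0.44  -0.249  0.03 ] [ 0.475 -0.213  0.055] [ 0.458 -0.231  0.042]
side 0.006 277 [ 0.425 -0.264  0.006] [ 0.492 -0.203  0.016] [ 0.458 -0.234  0.011]
top foot z 0 [ 0.4257 -0.2589  0.    ] [ 0.4898 -0.1949  0.    ]
top foot z 0.012 [ 0.4258 -0.2569  0.012 ] [ 0.4892 -0.1937  0.012 ]
side foot z 0 [ 0.4248 -0.2575 -0.    ] [ 0.4886 -0.1767  0.    ]
side foot z 0.012 [ 0.4274 -0.273   0.012 ] [ 0.49   -0.1936  0.012 ]
```

Request:
jog_arm:
  series:
    - [[0, 0, 0, 0, 0, 0.125, 85], [0, 0, 0, 0, 0, 0.125, 85], [0, 0, 0, 0, 0, 0.125, 85], [32, -34, 0, 0, 0, 0, 85], [32, -34, 0, 0, 0, 0, 60], [32, -34, 0, 0, 0, 0, 60], [32, -34, 0, 0, 0, 0, 50], [32, -34, 0, 0, 0, 0, 50], [32, -34, 0, 0, 0, 0, 50], [32, -34, 0, 0, 0, 0, 50]]

```text
time_s: 1.1
eef_pos: [0.4354, -0.2954, 0.2311]
eef_rot: [-0.0, 1.0, -0.0, -0.0]
wrist_force: [0.6, -0.4, 0.4]
opening: 0.584
grasp_force: 0.0
```

Request:
jog_arm:
  series:
    - [[33, -34, 0, 0, 0, 0, 50], [33, -34, 0, 0, 0, 0, 50], [33, -34, 0, 0, 0, 0, 50], [33, -34, 0, 0, 0, 0, 50], [33, -34, 0, 0, 0, 0, 50], [33, -34, 0, 0, 0, 0, 50], [33, -34, 10, 0, 0, 0, 50], [0, 0, 20, 0, 0, 0, 50], [0, 0, 20, 0, 0, 0, 50], [0, 0, 0, 0, 0, 0, 50]]

```text
time_s: 2.1
eef_pos: [0.6633, -0.058, 0.1768]
eef_rot: [-0.001, 1.0, 0.0, -0.004]
wrist_force: [-0.4, 0.1, -1.0]
opening: 0.585
grasp_force: 0.0
```

```bash
cat > snap.py <<'E'
from h import *
from bench import ctrl
import sys
def snap(tag):
    for n in("side","top"): 
        c=ctrl.camera(n);np.savez(f"pics/{n}{tag}.npz",**c)
def state():
    o=ctrl.get_obs();print({k:np.round(v,4) for k,v in o.items() if k in("time_s","q","eef_pos","eef_rot","wrist_force","opening","grasp_force")});return o
def view(tag,a,b,k=4):
    t=load("top"+tag)["frame"];s=load("side"+tag)["frame"];f=lambda i,x,y,w,h:cv2.resize(i[y:y+h,x:x+w],None,fx=k,fy=k,interpolation=cv2.INTER_CUBIC)
    cv2.imwrite(f"pics/v{tag}.png",np.hstack([f(t,*a),f(s,*b)]))
E
python3 - <<'E'
from snap import *
state();snap("1");view("1",(260,110,100,100),(305,100,100,120)[:2]+(100,100))
E
```

```text
{'time_s': np.float64(2.1), 'q': array([-2.6500e-01,  4.3080e-01,  1.4021e+00, -1.0000e-04,  1.3164e+00,
        1.3051e+00]), 'eef_pos': array([ 0.6633, -0.058 ,  0.1768]), 'eef_rot': array([-1.0e-03,  1.0e+00,  3.0e-04, -3.7e-03]), 'wrist_force': array([-0.3684,  0.142 , -1.0436]), 'grasp_force': np.float64(0.0), 'opening': np.float64(0.585)}
```

View pics/v1.png

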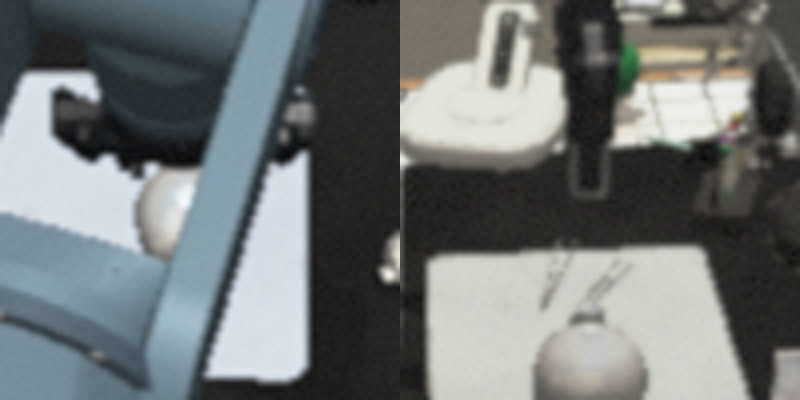

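The side half shows the near finger centred at about (352.5,149) px and the knob at about (351.8,180) px. The top view is mostly covered by the arm. I'll compare the two in world x.

Run:
```python
from h import *
s=load("side1");t=load("top0")
def atY(c,u,v,y): r=ray(c,u,v)[0];return c["xyz"]+r*((y-c["xyz"][1])/r[1])
g=s["frame"].astype(int).sum(2)
for v in(143,146,148,150,176,178,180,182): print(v,g[v,340:366])
print(atY(s,352.5,149.5,-.058-.03),atY(s,351.8,180,-.058))
```

```text
143 [110 112 108 108  98  95 129 177 192 156 112  89 106  79 114 169 209 167
 117 111 105  95 102  88 109 100]
146 [123 103 114 117 116 109 125 167 198 169 109 109  79  97 130 203 206 155
 103  97 109  95  97  92  99 109]
148 [112 110 117  98 119 116 119 147 194 201 200 195 192 194 226 230 188 134
 109 108 106 109 114 107 115 105]
150 [104 112 110  99 100 121 116 131 123 122 135 135 121 128 122 121 108  81
  92  98 113 104 124 112  97 109]
176 [465 442 554 607 611 616 613 609 596 546 569 581 571 528 539 566 601 616
 618 618 625 620 623 616 619 616]
178 [590 611 614 616 622 619 607 566 472 401 398 421 439 433 392 418 542 611
 619 614 616 616 620 621 615 620]
180 [617 621 616 622 619 616 578 435 349 355 393 433 446 433 411 412 531 592
 616 610 612 614 616 615 613 610]
182 [623 619 607 585 582 566 556 542 560 573 582 611 632 622 597 575 571 575
 573 554 573 604 611 619 614 624]
[ 0.66565961 -0.088       0.17549867] [ 0.66743491 -0.058       0.07445498]
```

Request:
jog_arm:
  series:
    - [[1, 0, 10, 0, 0, 0, 50], [1, 0, 10, 0, 0, 0, 50], [1, 0, 10, 0, 0, 0, 50], [0, 0, 10, 0, 0, 0, 50], [0, 0, 10, 0, 0, 0, 50], [0, 0, 10, 0, 0, 0, 50], [0, 0, 10, 0, 0, 0, 50], [0, 0, 10, 0, 0, 0, 50], [0, 0, 0, 0, 0, 0, 50], [0, 0, 0, 0, 0, 0, 50]]

```text
time_s: 3.2
eef_pos: [0.6685, -0.0592, 0.101]
eef_rot: [-0.0, 1.0, -0.0, -0.0]
wrist_force: [0.7, 0.7, 0.8]
opening: 0.587
grasp_force: 0.0
```

Run:
```python
from snap import *
snap("2");state();view("2",(260,110,100,100),(305,130,100,100))
s=load("side2");g=s["frame"].astype(int).sum(2)
for v in range(166,184,2): print(v,g[v,340:366])
```

```text
{'time_s': np.float64(3.3), 'q': array([-0.2647,  0.5175,  1.4403,  0.    ,  1.1826,  1.3063]), 'eef_pos': array([ 0.6691, -0.0593,  0.102 ]), 'eef_rot': array([ 1.e-04,  1.e+00, -1.e-04,  6.e-04]), 'wrist_force': array([ 0.3234, -0.065 , -0.4908]), 'grasp_force': np.float64(0.0), 'opening': np.float64(0.5849)}
166 [619 614 580 582 600 577 520 536 436 293 209 145  89  90  84  81 132 279
 445 552 597 572 549 584 610 626]
168 [614 584 516 539 507 504 572 614 569 399 250 154 104  96  90  85 150 326
 518 559 539 561 604 616 618 613]
170 [608 574 549 527 506 562 604 609 570 409 243 158 103  81  84  94 141 279
 446 544 593 602 616 618 619 615]
172 [596 504 462 460 559 605 614 612 566 401 248 155 112  93 104  80 148 331
 529 601 620 622 612 615 621 613]
174 [568 486 461 557 607 613 616 610 568 401 255 152 100  87  92  86 163 355
 537 612 620 615 612 622 612 609]
176 [502 473 560 610 611 621 617 616 588 480 367 291 270 269 268 288 353 439
 558 616 613 623 617 617 623 619]
178 [590 613 616 621 627 624 611 563 473 414 396 395 403 399 365 397 539 603
 620 622 620 614 622 614 618 619]
180 [622 620 624 616 625 615 578 439 348 345 383 424 445 436 409 420 526 599
 607 608 608 610 621 619 616 617]
182 [625 622 610 584 581 571 557 547 556 568 575 609 629 626 601 576 580 579
 574 555 573 605 617 621 616 623]
```

View pics/v2.png

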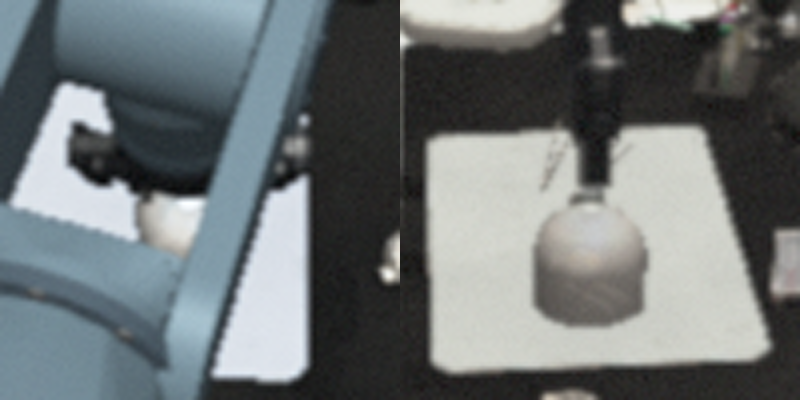

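The side half shows the finger at about 353.2 px against the knob at 351.5 px, so I'll move 2 mm back in x, go down to 68 mm and close.

Request:
jog_arm:
  series:
    - [[-1, 0, 6, 0, 0, 0, 50], [-1, 0, 7, 0, 0, 0, 50], [0, 0, 7, 0, 0, 0, 45], [0, 0, 7, 0, 0, 0, 35], [0, 0, 6, 0, 0, 0, 30], [0, 0, 0, 0, 0, 0, 25], [0, 0, 0, 0, 0, 0, 22], [0, 0, 0, 0, 0, 0, 18], [0, 0, 0, 0, 0, 0, 12], [0, 0, 0, 0, 0, 0, 10]]

```text
time_s: 4.3
eef_pos: [0.6668, -0.0592, 0.0685]
eef_rot: [0.0, 1.0, -0.0, 0.0]
wrist_force: [0.6, 0.6, -0.5]
opening: 0.178
grasp_force: 58.5
```

Run:
```python
from snap import *
snap("3");state()
s=load("side3");g=s["frame"].astype(int).sum(2)
for v in range(172,194,2): print(v,g[v,332:372])
```

```text
{'time_s': np.float64(4.4), 'q': array([-0.2655,  0.5552,  1.4598, -0.    ,  1.1261,  1.3055]), 'eef_pos': array([ 0.6668, -0.0592,  0.0686]), 'eef_rot': array([ 1.e-04,  1.e+00, -1.e-04,  2.e-04]), 'wrist_force': array([-0.9934,  1.2752, -0.3232]), 'grasp_force': np.float64(58.5586), 'opening': np.float64(0.1798)}
172 [617 623 621 615 620 620 624 618 594 516 454 476 561 606 568 395 189 103
  80  99 106  94  80  98  98 198 377 543 609 616 620 617 617 619 615 612
 618 620 620 622]
174 [615 616 616 617 617 626 619 615 573 486 465 564 613 617 567 385 210 144
  90  85  74  69  91 122 203 384 546 604 621 621 614 617 622 615 620 619
 616 621 628 620]
176 [604 607 615 610 612 614 608 615 580 515 567 610 618 615 568 394 239 195
 132  86  99  57 107 177 338 540 614 623 621 625 628 622 623 621 621 624
 620 622 620 612]
178 [615 619 616 613 613 621 613 616 599 603 615 625 620 619 573 394 242 193
 139  77 102  73  87 172 335 527 604 621 619 618 614 626 623 619 624 620
 626 620 614 618]
180 [623 622 624 612 618 624 617 614 620 614 626 624 622 624 573 403 242 182
 131  89  95  99  84 192 341 513 5
[... 364 characters left out ...]
11 615 619
 617 616 616 625]
186 [627 630 620 628 616 626 621 592 510 464 507 537 554 560 570 564 543 475
 445 441 451 444 460 504 558 584 594 589 592 574 570 562 579 607 620 624
 628 626 628 621]
188 [625 624 628 623 615 624 596 499 441 460 494 520 541 553 570 571 574 582
 585 593 599 600 600 604 598 596 594 589 584 566 545 517 510 551 601 619
 623 623 622 622]
190 [631 630 627 624 622 609 553 460 416 437 467 487 511 529 539 554 565 564
 583 592 590 590 600 599 589 581 577 567 550 539 514 495 472 478 568 611
 617 623 619 625]
192 [617 620 627 622 613 570 434 346 365 401 423 452 470 478 492 508 528 546
 565 560 563 565 563 554 550 533 532 522 513 496 490 462 442 409 444 560
 611 619 614 619]
```

Request:
jog_arm:
  series:
    - [[0, 0, -2, 0, 0, 0, 10], [0, 0, -4, 0, 0, 0, 10], [0, 0, -6, 0, 0, 0, 10], [0, 0, -8, 0, 0, 0, 10], [0, 0, -12, 0, 0, 0, 10], [0, 0, -12, 0, 0, 0, 10], [0, 0, -12, 0, 0, 0, 10], [0, 0, -8, 0, 0, 0, 10], [0, 0, -4, 0, 0, 0, 10], [0, 0, 0, 0, 0, 0, 10]]

```text
time_s: 5.4
eef_pos: [0.667, -0.0593, 0.1372]
eef_rot: [0.0, 1.0, -0.0, 0.001]
wrist_force: [-0.1, 0.3, -1.6]
opening: 0.182
grasp_force: 58.5
```

Run:
```python
from snap import *
snap("4");state();view("4",(260,110,100,100),(305,120,100,100))
```

```text
{'time_s': np.float64(5.5), 'q': array([-0.2655,  0.4743,  1.4284, -0.    ,  1.2396,  1.3055]), 'eef_pos': array([ 0.6663, -0.0591,  0.1358]), 'eef_rot': array([-1.e-04,  1.e+00, -1.e-04, -3.e-04]), 'wrist_force': array([-0.2906, -0.2582, -1.6824]), 'grasp_force': np.float64(58.524), 'opening': np.float64(0.1789)}
```

View pics/v4.png

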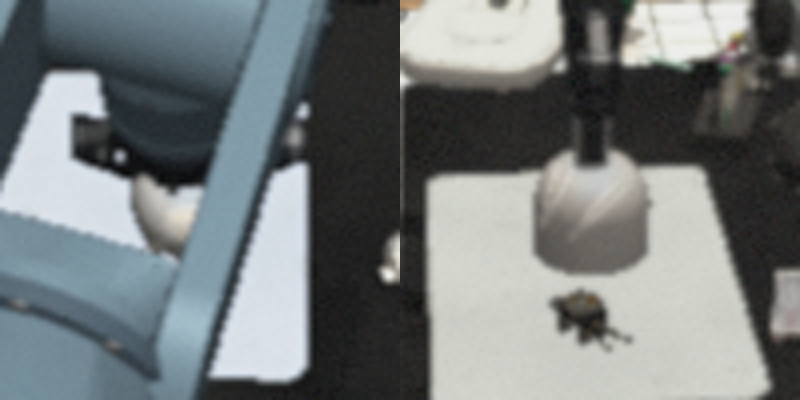

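The side half shows the bell upright and clear, with the vise and movement below at about (351,194) px. Next I'll carry the bell to just above the tray, and refine the tray centre while there.

Request:
jog_arm:
  series:
    - [[-8, 0, 0, 0, 0, 0, 10], [-16, 0, 0, 0, 0, 0, 10], [-24, 0, 0, 0, 0, 0, 10], [-24, 0, 0, 0, 0, 0, 10], [-24, 0, 0, 0, 0, 0, 10], [-24, 0, 0, 0, 0, 0, 10], [-24, 0, 0, 0, 0, 0, 10], [-20, 0, 0, 0, 0, 0, 10], [-10, 0, 0, 0, 0, 0, 10], [-4, 0, 0, 0, 0, 0, 10]]

```text
time_s: 6.5
eef_pos: [0.4876, -0.059, 0.1361]
eef_rot: [-0.0, 1.0, -0.0, -0.0]
wrist_force: [-0.3, -0.7, -1.3]
opening: 0.183
grasp_force: 58.5
```

Run:
```python
from snap import *
snap("5");state();view("5",(260,160,100,100),(235,120,100,100))
def sub(c,b):
    x0,x1,y0,y1=b;f=cv2.resize(c["frame"][y0:y1,x0:x1],None,fx=8,fy=8,interpolation=cv2.INTER_CUBIC)
    m=cv2.inRange(cv2.cvtColor(f,cv2.COLOR_BGR2HSV),(92,70,50),(118,255,255))
    k=max(cv2.findContours(m,0,1)[0],key=cv2.contourArea);return (cv2.convexHull(k)[:,0]+.5)/8-.5+[x0,y0]
for n,b in(("top0",(280,335,205,262)),("side0",(255,312,185,228))):
    c=load(n);k=sub(c,b)
    for z in(0,.006,.012):
        P=plane(c,k[:,0],k[:,1],z)[:,:2];A=np.c_[2*P,np.ones(len(P))];s=np.linalg.lstsq(A,(P**2).sum(1),rcond=None)[0]
        print(n,z,"circ",s[:2].round(4),np.sqrt(s[2]+s[:2]@s[:2]).round(4),"bbox",P.min(0).round(4),P.max(0).round(4))
```

```text
{'time_s': np.float64(6.6), 'q': array([-3.6230e-01,  1.0710e-01,  1.8974e+00,  1.0000e-04,  1.1366e+00,
        1.2089e+00]), 'eef_pos': array([ 0.4887, -0.0592,  0.1364]), 'eef_rot': array([ 1.e-04,  1.e+00, -2.e-04,  2.e-04]), 'wrist_force': array([-0.0925, -0.4777, -1.6603]), 'grasp_force': np.float64(58.5407), 'opening': np.float64(0.181)}
top0 0 circ [ 0.4888 -0.0566] 0.0421 bbox [ 0.4471 -0.098 ] [ 0.5311 -0.0156]
top0 0.006 circ [ 0.4885 -0.0568] 0.0418 bbox [ 0.4471 -0.098 ] [ 0.5306 -0.016 ]
top0 0.012 circ [ 0.4882 -0.0569] 0.0416 bbox [ 0.447  -0.0979] [ 0.53   -0.0164]
side0 0 circ [ 0.4868 -0.0514] 0.0444 bbox [ 0.4441 -0.0972] [ 0.5287 -0.0052]
side0 0.006 circ [ 0.4875 -0.0609] 0.044 bbox [ 0.4452 -0.1064] [ 0.5291 -0.0151]
side0 0.012 circ [ 0.4883 -0.0705] 0.0437 bbox [ 0.4463 -0.1155] [ 0.5295 -0.0251]
```

View pics/v5.png

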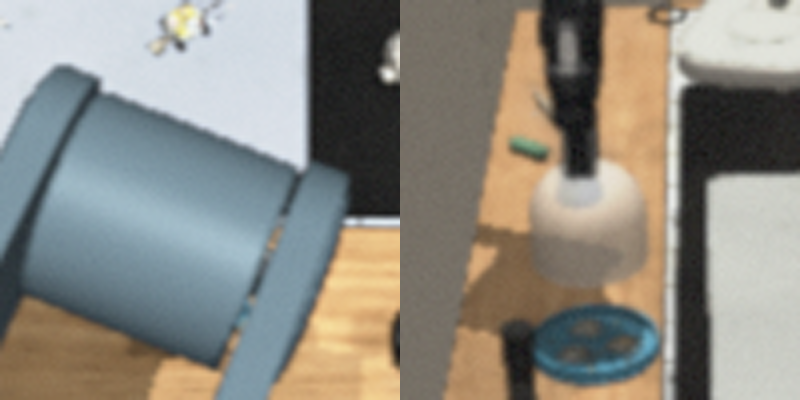

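The side half shows the bell hanging upright above the tray: bell axis at column ≈282, tray centre at ≈284 px. I'll check that against the perspective by projecting both.

```bash
cat >> h.py <<'E'
def proj(c,P):
    p=rot(c["rotation"]).inv().apply(np.atleast_2d(P)-c["xyz"]);s=p[:,:2]/p[:,2:];s=s*(1+c["k1"]*(s**2).sum(1,keepdims=True))
    return s*[c["fx"],c["fy"]]+[c["cx"],c["cy"]]
E
python3 - <<'E'
from h import *
s=load("side5");s4=load("side0")
g=s["frame"].astype(int)
hsv=cv2.cvtColor(s["frame"],cv2.COLOR_BGR2HSV)
for v in(174,176,178,180,182): print(v,hsv[v,262:304,1])
print("axis bell",proj(s,[[.4887,-.0592,.09],[.4887,-.0592,.11]]).round(2),"tray c",proj(s,[[.4885,-.058,0.012],[.4885,-.058,.0]]).round(2))
# top0 bell: column extents
t=load("top0");f=cv2.cvtColor(t["frame"],cv2.COLOR_BGR2HSV)
for v in(158,161,164,167,170): print(v,t["frame"][v,288:328].astype(int).sum(1))
print(proj(t,[[.667,-.0592,.04],[.667,-.0592,.002],[.667,-.0592,.078],[.4885,-.058,.012]]).round(2))
m=load("side0");print(proj(m,[[.667,-.0592,.002],[.667,-.0592,.03]]).round(2));gg=m["frame"].astype(int).sum(2)
for v in(196,200,204): print(v,gg[v,334:372])
E
```

```text
174 [112 111 112 111 112  91  64  59  56  53  52  53  52  52  50  51  47  48
  45  48  49  50  48  50  50  49  53  51  52  52  53  52  54  60  80 102
 108 112 106  56  12  10]
176 [114 112 111 111 109  92  71  58  60  57  56  56  56  51  53  51  53  53
  50  52  51  51  50  49  48  52  52  52  53  54  57  58  56  60  79 101
 111 111 102  43   6   4]
178 [112 108 111 112 107  87  57  56  60  58  59  55  55  56  54  57  51  58
  56  55  53  53  54  55  56  57  56  60  57  56  57  56  58  60  76 101
 108 109 106  43   8   9]
180 [109 110 108 109 101  84  59  49  48  51  49  49  48  47  47  47  55  49
  48  52  55  52  56  56  54  56  55  56  59  57  56  59  59  61  74  99
 112 111 105  46  10   9]
182 [107 107 109 111 100  83  65  53  44  50  50  50  47  43  49  42  45  46
  42  48  42  45  44  42  44  46  44  55  54  53  60  58  58  62  70  95
 109 114 104  52  21  17]
axis bell [[281.64 177.17]
 [281.15 170.22]] tray c [[283.41 202.96]
 [283.68 206.83]]
158 [675 678 679 678 680 665 584 467 463 528 565 594 613 617 630 661 696 722
 734 737 728 718 683 664 672 673 658 647 627 583 539 507
[... 590 characters left out ...]
0 541 559 574 594 607 623
 629 622 608 603 597 596 584 553 534 507 476 438 385 324 376 558 657 670
 669 670 664 670]
[[308.22 163.63]
 [308.53 166.73]
 [307.87 160.31]
 [306.63 231.91]]
[[351.4  204.22]
 [351.5  195.11]]
196 [663 664 663 626 460 334 325 359 396 414 434 442 458 498 506 520 531 541
 537 540 527 505 487 472 468 457 450 444 419 407 380 359 412 597 664 671
 667 670]
200 [661 663 665 638 458 302 284 290 296 309 321 333 347 356 357 353 350 351
 354 367 370 366 369 360 349 339 350 346 349 346 348 427 591 654 666 667
 666 666]
204 [667 666 661 634 453 306 270 279 296 299 308 312 319 320 329 335 340 361
 370 377 363 353 353 344 358 363 366 353 345 336 317 413 596 657 658 661
 658 663]
```

Run:
```python
from h import *
P=lambda n:cv2.cvtColor(load(n)["frame"][190:216,332:374],cv2.COLOR_BGR2GRAY).astype(np.float32)
w=cv2.createHanningWindow((42,26),cv2.CV_32F)
for n in("side1","side2","side3"): print(n,cv2.phaseCorrelate(P("side0"),P(n),w))
c=load("side0");print(proj(c,[[.667,-.059,.01],[.667,-.057,.01],[.669,-.059,.01]]))
for n in("side0","side2","side3"): print([load(n)["frame"][v,346:358].mean().round(0) for v in range(206,216)])
```

```text
side1 ((0.4980929028943777, 0.49304882770057645), 0.9304025300736289)
side2 ((0.6234454050017746, 0.523862168365337), 0.9484144823050793)
side3 ((0.7008893334633406, 0.8266910460701169), 0.9287107267497499)
[[351.42174806 201.59785004]
 [351.36038581 201.1972346 ]
 [352.18304104 201.57316547]]
[np.float64(112.0), np.float64(109.0), np.float64(108.0), np.float64(106.0), np.float64(114.0), np.float64(154.0), np.float64(208.0), np.float64(219.0), np.float64(220.0), np.float64(220.0)]
[np.float64(100.0), np.float64(99.0), np.float64(96.0), np.float64(96.0), np.float64(103.0), np.float64(138.0), np.float64(188.0), np.float64(201.0), np.float64(202.0), np.float64(202.0)]
[np.float64(97.0), np.float64(95.0), np.float64(93.0), np.float64(93.0), np.float64(99.0), np.float64(136.0), np.float64(187.0), np.float64(201.0), np.float64(202.0), np.float64(202.0)]
```

Request:
jog_arm:
  series:
    - [[0, 0, 8, 0, 0, 0, 10], [0, 0, 10, 0, 0, 0, 10], [0, 0, 10, 0, 0, 0, 10], [0, 0, 10, 0, 0, 0, 10], [0, 0, 8, 0, 0, 0, 10], [0, 0, 5, 0, 0, 0, 10], [0, 0, 3, 0, 0, 0, 10], [0, 0, 2, 0, 0, 0, 10], [0, 0, 2, 0, 0, 0, 10], [0, 0, 1, 0, 0, 0, 10]]

```text
time_s: 7.6
eef_pos: [0.4888, -0.0592, 0.0774]
eef_rot: [0.0, 1.0, -0.0, 0.0]
wrist_force: [-0.2, 0.6, -1.4]
opening: 0.185
grasp_force: 58.5
```

Run:
```python
from snap import *
snap("6");state();s=load("side6")["frame"]
cv2.imwrite("pics/v6.png",cv2.resize(s[150:230,245:325],None,fx=7,fy=7,interpolation=cv2.INTER_CUBIC))
```

```text
{'time_s': np.float64(7.7), 'q': array([-0.3621,  0.2021,  1.9304, -0.    ,  1.0088,  1.2088]), 'eef_pos': array([ 0.4887, -0.0592,  0.0774]), 'eef_rot': array([ 1.e-04,  1.e+00, -1.e-04,  1.e-04]), 'wrist_force': array([ 0.0135,  0.1104, -1.297 ]), 'grasp_force': np.float64(58.5316), 'opening': np.float64(0.1778)}
```

View pics/v6.png

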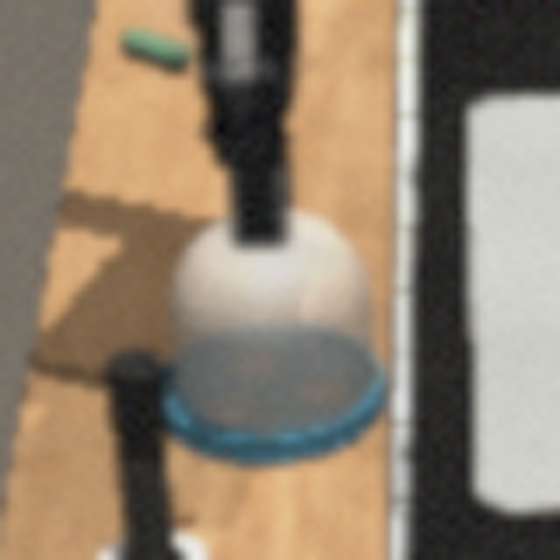

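The bell's rim is inside the blue tray rim (bell centre ≈271, tray ≈275 in the crop, which matches the perspective), and there is no contact force. I'll lower it slowly.

Request:
jog_arm:
  series:
    - [[0, 0, 1, 0, 0, 0, 10], [0, 0, 1, 0, 0, 0, 10], [0, 0, 1, 0, 0, 0, 10], [0, 0, 1, 0, 0, 0, 10], [0, 0, 0.5, 0, 0, 0, 10], [0, 0, 0.5, 0, 0, 0, 10], [0, 0, 0.5, 0, 0, 0, 10], [0, 0, 0.5, 0, 0, 0, 10], [0, 0, 0, 0, 0, 0, 10], [0, 0, 0, 0, 0, 0, 10]]

```text
time_s: 8.7
eef_pos: [0.4886, -0.0592, 0.0713]
eef_rot: [0.0, 1.0, -0.0, 0.0]
wrist_force: [0.6, 0.1, -0.9]
opening: 0.182
grasp_force: 58.5
```

Request:
jog_arm:
  series:
    - [[0, 0, 0.5, 0, 0, 0, 10], [0, 0, 0, 0, 0, 0, 10], [0, 0, 0.5, 0, 0, 0, 10], [0, 0, 0, 0, 0, 0, 10], [0, 0, 0, 0, 0, 0, 10], [0, 0, 0, 0, 0, 0, 10], [0, 0, 0, 0, 0, 0, 10], [0, 0, 0, 0, 0, 0, 10], [0, 0, 0, 0, 0, 0, 10], [0, 0, 0, 0, 0, 0, 10]]

```text
time_s: 9.7
eef_pos: [0.4886, -0.0592, 0.0703]
eef_rot: [-0.0, 1.0, -0.0, 0.0]
wrist_force: [-0.8, -0.0, -0.9]
opening: 0.181
grasp_force: 58.5
```

Request:
jog_arm:
  series:
    - [[0, 0, 0.5, 0, 0, 0, 10], [0, 0, 0, 0, 0, 0, 10], [0, 0, 0, 0, 0, 0, 10], [0, 0, 0.5, 0, 0, 0, 10], [0, 0, 0, 0, 0, 0, 10], [0, 0, 0, 0, 0, 0, 10], [0, 0, 0, 0, 0, 0, 10], [0, 0, 0, 0, 0, 0, 10], [0, 0, 0, 0, 0, 0, 10], [0, 0, 0, 0, 0, 0, 10]]

```text
time_s: 10.7
eef_pos: [0.4886, -0.0592, 0.0693]
eef_rot: [0.0, 1.0, -0.0, 0.0]
wrist_force: [0.2, 0.9, -1.6]
opening: 0.178
grasp_force: 58.5
```

Run:
```python
from snap import *
for i in range(3): snap("7");o=state()
```

```text
{'time_s': np.float64(10.8), 'q': array([-0.3621,  0.2164,  1.9336, -0.    ,  0.9916,  1.2088]), 'eef_pos': array([ 0.4886, -0.0591,  0.0693]), 'eef_rot': array([ 0.e+00,  1.e+00, -1.e-04,  0.e+00]), 'wrist_force': array([-0.876 , -0.4373, -1.49  ]), 'grasp_force': np.float64(58.5374), 'opening': np.float64(0.1775)}
{'time_s': np.float64(10.9), 'q': array([-0.3622,  0.2164,  1.9336, -0.    ,  0.9916,  1.2089]), 'eef_pos': array([ 0.4886, -0.0592,  0.0693]), 'eef_rot': array([-0.e+00,  1.e+00, -1.e-04, -0.e+00]), 'wrist_force': array([-0.0333,  0.3736, -1.9446]), 'grasp_force': np.float64(58.5382), 'opening': np.float64(0.1798)}
{'time_s': np.float64(11.0), 'q': array([-0.3622,  0.2164,  1.9336,  0.    ,  0.9915,  1.2089]), 'eef_pos': array([ 0.4886, -0.0591,  0.0693]), 'eef_rot': array([-0.e+00,  1.e+00, -1.e-04, -0.e+00]), 'wrist_force': array([-0.3845,  0.3112, -0.5842]), 'grasp_force': np.float64(58.5372), 'opening': np.float64(0.1826)}
```

Request:
jog_arm:
  series:
    - [[0, 0, 0.5, 0, 0, 0, 10], [0, 0, 0, 0, 0, 0, 10], [0, 0, 0, 0, 0, 0, 10], [0, 0, 0.5, 0, 0, 0, 10], [0, 0, 0, 0, 0, 0, 10], [0, 0, 0, 0, 0, 0, 10], [0, 0, 0, 0, 0, 0, 10], [0, 0, 0, 0, 0, 0, 10], [0, 0, 0, 0, 0, 0, 10], [0, 0, 0, 0, 0, 0, 10]]

```text
time_s: 12.0
eef_pos: [0.4889, -0.059, 0.0687]
eef_rot: [-0.0, 1.0, -0.0, 0.0]
wrist_force: [-1.4, 2.6, 6.1]
opening: 0.181
grasp_force: 59.1
```

Request:
jog_arm:
  series:
    - [[0, 0, 0.5, 0, 0, 0, 10], [0, 0, 0, 0, 0, 0, 10], [0, 0, 0, 0, 0, 0, 10], [0, 0, 0, 0, 0, 0, 10], [0, 0, 0, 0, 0, 0, 10], [0, 0, 0, 0, 0, 0, 10], [0, 0, 0, 0, 0, 0, 10], [0, 0, 0, 0, 0, 0, 10], [0, 0, 0, 0, 0, 0, 10], [0, 0, 0, 0, 0, 0, 10]]

```text
time_s: 13.0
eef_pos: [0.4891, -0.0589, 0.0687]
eef_rot: [-0.0, 1.0, -0.0, 0.0]
wrist_force: [-2.3, 3.0, 9.1]
opening: 0.177
grasp_force: 59.5
```

Contact is on the tray floor. I'll unload slightly, open, then rise.

Request:
jog_arm:
  series:
    - [[0, 0, -0.8, 0, 0, 0, 10], [0, 0, 0, 0, 0, 0, 10], [0, 0, 0, 0, 0, 0, 18], [0, 0, 0, 0, 0, 0, 22], [0, 0, 0, 0, 0, 0, 28], [0, 0, 0, 0, 0, 0, 36], [0, 0, 0, 0, 0, 0, 44], [0, 0, 0, 0, 0, 0, 50], [0, 0, 0, 0, 0, 0, 50], [0, 0, 0, 0, 0, 0, 50]]

```text
time_s: 14.0
eef_pos: [0.4886, -0.0591, 0.0686]
eef_rot: [0.0, 1.0, -0.0, -0.0]
wrist_force: [-0.0, -0.1, 0.4]
opening: 0.584
grasp_force: 0.0
```

Request:
jog_arm:
  series:
    - [[0, 0, -5, 0, 0, 0, 50], [0, 0, -10, 0, 0, 0, 50], [0, 0, -15, 0, 0, 0, 50], [0, 0, -20, 0, 0, 0, 50], [0, 0, -25, 0, 0, 0, 50], [0, 0, -25, 0, 0, 0, 50], [-5, 20, -15, 0, 0, 0, 50], [-5, 30, 0, 0, 0, 0, 50], [-5, 30, 0, 0, 0, 0, 50], [-5, 30, 0, 0, 0, 0, 50]]

```text
time_s: 15.0
eef_pos: [0.4686, -0.1702, 0.185]
eef_rot: [0.0, 1.0, 0.0, 0.001]
wrist_force: [0.7, 0.7, 0.8]
opening: 0.589
grasp_force: 0.0
```

Run:
```python
from snap import *
snap("8");state();view("8",(265,140,100,120),(245,140,100,120))
```

```text
{'time_s': np.float64(15.1), 'q': array([-5.9000e-01,  5.7400e-02,  1.8423e+00, -1.0000e-03,  1.2396e+00,
        9.8460e-01]), 'eef_pos': array([ 0.4685, -0.1723,  0.1849]), 'eef_rot': array([ 1.0e-03,  1.0e+00, -1.8e-03,  7.0e-04]), 'wrist_force': array([ 0.4033,  0.354 , -0.1638]), 'grasp_force': np.float64(0.0), 'opening': np.float64(0.5825)}
```

View pics/v8.png

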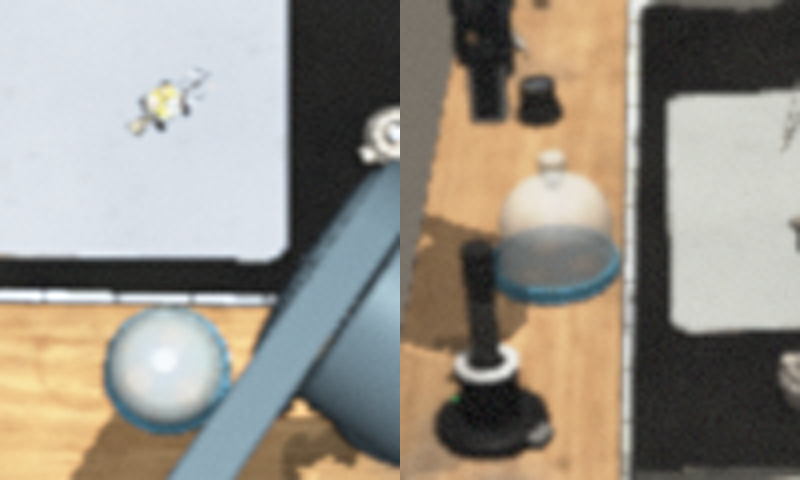

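The bell stands inside the tray rim, upright (top-view knob ≈ (305.5,230) px), and the movement is uncovered at top ≈ (305.8,165) px. Now I'll measure the movement and go over the torch.

Request:
jog_arm:
  series:
    - [[-2, 11, 0, 0, 0, 0, 50], [-2, 11, 0, 0, 0, 0, 50], [-2, 11, 0, 0, 0, 0, 50], [-2, 11, 0, 0, 0, 0, 50], [-2, 11, 0, 0, 0, 0, 50], [0, 0, 0, 0, 0, 0, 50], [0, 0, 10, 0, 0, 0, 50], [0, 0, 10, 0, 0, 0, 50], [0, 0, 10, 0, 0, 0, 50], [0, 0, 0, 0, 0, 0, 50]]

```text
time_s: 16.1
eef_pos: [0.4574, -0.2228, 0.1512]
eef_rot: [-0.001, 1.0, 0.0, -0.002]
wrist_force: [-0.2, 0.9, 0.0]
opening: 0.582
grasp_force: 0.0
```

Run:
```python
from snap import *
snap("9");state()
c=load("top8");x0,x1,y0,y1=290,322,150,182
# movement: yellow/brass pixels
def cen(c,b):
    x0,x1,y0,y1=b;h=cv2.cvtColor(c["frame"],cv2.COLOR_BGR2HSV)[y0:y1,x0:x1]
    m=(h[...,1]>60)&(h[...,0]>12)&(h[...,0]<40);v,u=np.nonzero(m);print(len(u),u.min()+x0,u.max()+x0,v.min()+y0,v.max()+y0);return (u.min()+u.max())/2+x0,(v.min()+v.max())/2+y0
a=cen(load("top8"),(290,322,150,182));b=cen(load("side9"),(335,372,184,215))
print(a,b,tri(load("top8"),a,load("side9"),b));print(plane(load("top8"),*a,.029),plane(load("side9"),*b,.029))
s=load("side9")["frame"]
A=cv2.resize(s[130:250,235:325],None,fx=4,fy=4,interpolation=cv2.INTER_CUBIC);B=cv2.resize(s[180:220,330:375],None,fx=8,fy=8,interpolation=cv2.INTER_CUBIC)
B=cv2.copyMakeBorder(B,0,480-320,0,0,0);cv2.imwrite("pics/v9.png",np.hstack([A,B]))
g=s.astype(int).sum(2)
for v in range(186,222,4): print(v,g[v,255:280])
```

```text
{'time_s': np.float64(16.2), 'q': array([-0.6871,  0.1242,  1.8403, -0.    ,  1.1783,  0.8835]), 'eef_pos': array([ 0.4584, -0.2237,  0.153 ]), 'eef_rot': array([-4.e-04,  1.e+00,  1.e-04, -5.e-04]), 'wrist_force': array([-0.6593,  0.8712,  0.5643]), 'grasp_force': np.float64(0.0), 'opening': np.float64(0.5864)}
16 304 307 162 168
18 347 354 194 203
(np.float64(305.5), np.float64(165.0)) (np.float64(350.5), np.float64(198.5)) (array([ 0.66687021, -0.05136396,  0.01538917]), np.float64(0.0035682688341319734))
[[ 0.66564931 -0.05172673  0.029     ]] [[ 0.66320918 -0.07426101  0.029     ]]
186 [408 294 168  89  87  90  71  85 126 201 262 368 473 499 503 507 504 513
 551 603 640 662 675 680 678]
190 [475 337 211 113 102  51  86 100 114 177 230 346 473 516 512 518 553 595
 629 658 667 667 675 676 683]
194 [490 381 258 166 117 106  92 110 127 177 263 365 470 497 485 486 523 561
 578 600 609 618 624 638 643]
198 [532 536 536 518 526 523 519 518 496 488 482 499 493 489 440 416 417 437
 440 438 432 439 442 454 473]
202 [533 528 538 517 447 283 130  73  75  77  89  98 186 284 310 297 297 320
 325 332 337 351 347 359 362]
206 [456 499 516 531 502 330 155  68  78  64  83  79 114 170 254 272 291 294
 306 313 314 331 330 328 343]
210 [297 300 308 296 288 227 139  98  74  80  82  76  90 120 180 221 247 255
 289 311 321 320 330 333 337]
214 [297 299 302 292 294 277 201 112  75  65  83  83 112 166 265 300 269 230
 205 203 208 205 225 233 242]
218 [300 300 293 305 291 287 248 171 121 113 122 129 141 188 286 320 318 315
 308 322 327 331 338 362 450]
```

View pics/v9.png

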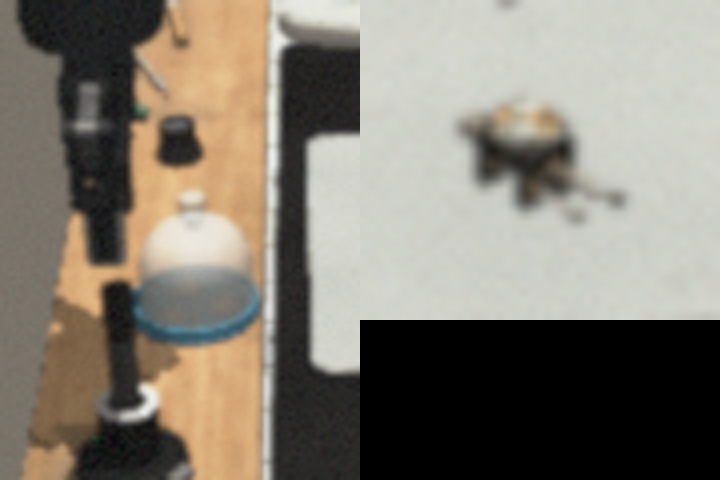

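The side picture shows the open fingers above the torch tail (finger ≈261, torch ≈264 px column) and the movement disc at about (351.1,194.4) px. I'll check both by projection.

Run:
```python
from h import *
s=load("side9");t=load("top8");t0=load("top0")
print("fing",proj(s,[[.4584,-.2237-.032,.165]]),"torch",proj(s,[[.458,-.2275,z] for z in(.125,.11,.09)]).round(1))
print("mov",tri(t,(306.3,165),s,(351.1,194.4)),plane(s,351.1,194.4,.029))
print("top torch tail",proj(t0,[[.458,-.2275,.125],[.458,-.2275,.048],[.458,-.2275,.012]]).round(1))
g=t0["frame"].astype(int).sum(2)
for v in range(230,258,2): print(v,g[v,355:388])
```

```text
fing [[261.37028086 191.52094803]] torch [[263.6 200.6]
 [264.2 206.3]
 [264.9 213.9]]
mov (array([ 0.6660624 , -0.05383869,  0.02888582]), np.float64(0.0006845690828542522)) [[ 0.66639037 -0.05388656  0.029     ]]
top torch tail [[377.  243.6]
 [372.5 244.3]
 [370.6 244.5]]
230 [604 609 606 604 596 594 591 592 593 601 598 603 602 605 605 605 608 613
 607 603 601 600 592 588 583 574 543 519 505 530 573 605 612]
232 [564 565 568 570 570 564 575 576 575 552 508 441 384 358 355 356 367 387
 382 427 516 579 575 547 534 550 558 556 565 577 584 585 578]
234 [570 559 552 549 543 542 523 459 366 260 188 188 214 240 254 259 251 243
 229 252 334 420 514 563 594 606 607 603 600 596 600 590 585]
236 [571 565 563 566 539 413 236 156 204 249 268 280 280 276 278 298 309 322
 315 292 268 258 254 301 382 510 576 588 581 594 592 593 577]
238 [490 505 513 444 293 161 195 253 278 281 273 277 376 550 697 741 750 753
 750 737 705 571 390 270 221 314 464 550 564 559 551 544 546]
240 [498 485 409 263 149 193 258 265 247 204 266 510 714 744 699 570 498 486
 503 512 494 431 319 236 234 206 266 425 513 521 522
[... 421 characters left out ...]
 521]
248 [551 540 434 230  85  93 108 111 109  90 174 332 479 513 441 339 310 333
 392 503 681 742 719 551 344 230 235 398 528 566 565 555 549]
250 [610 595 501 319 174  83  89 111 114 107  89 117 249 428 632 725 740 749
 752 755 746 669 465 317 235 190 288 474 556 562 561 556 558]
252 [584 590 571 537 428 252 118 108 189 271 267 210 157 140 183 245 322 378
 366 314 273 243 218 197 213 337 467 541 554 549 550 545 545]
254 [569 569 566 569 562 485 355 234 167 253 344 333 275 261 267 260 261 256
 239 221 208 168 197 316 458 543 568 569 567 570 574 579 573]
256 [588 586 584 584 578 581 566 517 418 306 247 185 139 128 137 139 144 155
 173 239 311 391 486 536 546 527 524 526 547 550 549 549 553]
```

Projections agree with the torch at (0.458, −0.2275) and the movement at about (0.666, −0.056, 0.029). Descend and grip.

Request:
jog_arm:
  series:
    - [[0, 4, 0, 0, 0, 0, 50], [0, 0, 0, 0, 0, 0, 50], [0, 0, 14, 0, 0, 0, 50], [0, 0, 14, 0, 0, 0, 50], [0, 0, 14, 0, 0, 0, 50], [0, 0, 14, 0, 0, 0, 50], [0, 0, 14, 0, 0, 0, 50], [0, 0, 0, 0, 0, 0, 50], [0, 0, 0, 0, 0, 0, 40], [0, 0, 0, 0, 0, 0, 30]]

```text
time_s: 17.2
eef_pos: [0.459, -0.2285, 0.0841]
eef_rot: [0.0, 1.0, -0.0, 0.0]
wrist_force: [-0.3, -0.9, 0.3]
opening: 0.356
grasp_force: 0.0
```

Request:
jog_arm:
  series:
    - [[0, 0, 0, 0, 0, 0, 27], [0, 0, 0, 0, 0, 0, 25], [0, 0, 0, 0, 0, 0, 23], [0, 0, 0, 0, 0, 0, 21], [0, 0, 0, 0, 0, 0, 19], [0, 0, 0, 0, 0, 0, 15], [0, 0, 0, 0, 0, 0, 10], [0, 0, 0, 0, 0, 0, 10], [0, 0, 0, 0, 0, 0, 10], [0, 0, 0, 0, 0, 0, 10]]

```text
time_s: 18.2
eef_pos: [0.4588, -0.2278, 0.0839]
eef_rot: [-0.0, 1.0, -0.0, 0.0]
wrist_force: [-1.5, 3.9, 5.8]
opening: 0.216
grasp_force: 58.2
```

Gripped. Draw straight up by about 150 mm.

Request:
jog_arm:
  series:
    - [[0, 0, -3, 0, 0, 0, 10], [0, 0, -6, 0, 0, 0, 10], [0, 0, -10, 0, 0, 0, 10], [0, 0, -15, 0, 0, 0, 10], [0, 0, -20, 0, 0, 0, 10], [0, 0, -25, 0, 0, 0, 10], [0, 0, -25, 0, 0, 0, 10], [0, 0, -25, 0, 0, 0, 10], [0, 0, -15, 0, 0, 0, 10], [0, 0, -5, 0, 0, 0, 10]]

```text
time_s: 19.2
eef_pos: [0.4594, -0.2294, 0.2356]
eef_rot: [0.002, 1.0, -0.0, 0.002]
wrist_force: [-1.0, -0.1, -0.6]
opening: 0.22
grasp_force: 58.3
```

Run:
```python
from snap import *
snap("10");state();s=load("side10");g=s["frame"].astype(int).sum(2)
for v in range(150,215,6): print(v,g[v,252:282])
print(proj(s,[[.4587,-.228,.233-.0719+z] for z in(0,.02,.04)]))
```

```text
{'time_s': np.float64(19.3), 'q': array([-6.9390e-01,  3.6700e-02,  1.7603e+00, -4.0000e-04,  1.3423e+00,
        8.7730e-01]), 'eef_pos': array([ 0.4589, -0.2287,  0.2337]), 'eef_rot': array([ 9.e-04,  1.e+00, -2.e-04,  7.e-04]), 'wrist_force': array([ 0.7932, -0.639 , -0.5815]), 'grasp_force': np.float64(58.3444), 'opening': np.float64(0.2186)}
150 [313 240 189 137  84  88  68 100  81 129 186 202 179 299 470 526 532 527
 501 463 386 394 474 524 511 506 509 520 525 532]
156 [336 325 262 189 108  95  81  74  95  89 150 216 279 348 393 423 434 437
 446 450 473 482 493 480 470 469 486 490 503 515]
162 [346 337 332 311 215 135 117 114 107 118 119 191 359 502 539 542 528 519
 520 518 512 482 354 239 193 234 230 216 200 179]
168 [336 339 340 347 373 270 149 113  99 121 103 110 274 452 517 519 510 502
 499 497 495 417 270 159 124 124 113 130 132 128]
174 [337 343 381 471 469 340 184  86  77  76  78  76 127 272 451 509 514 515
 526 525 519 522 522 522 547 558 561 550 534 517]
180 [355 422 497 512 483 367 206 116  79  77  79  92 110 142 284 450 507 519
 517 516 520 517 524 545 553 549 529 510 540 597]
186 [467 518 520 516 512 495 349 180  79  88  82  88  94 119 234 393 485 506
 499 507 520 549 605 641 667 670 678 682 665 635]
192 [501 504 502 511 523 524 527 527 534 536 542 542 533 530 523 519 523 520
 515 547 589 614 635 647 652 659 664 672 682 684]
198 [518 510 511 524 539 529 524 523 525 530 530 520 505 508 498 499 476 442
 408 429 439 444 436 443 442 452 447 461 476 481]
204 [435 459 494 513 528 529 531 544 539 545 546 541 527 518 498 439 363 277
 264 289 298 312 321 333 334 336 339 339 346 345]
210 [287 288 295 298 304 305 304 304 306 318 324 315 310 333 350 339 270 218
 210 247 253 279 289 302 322 316 332 331 339 324]
[[262.63006562 186.5741264 ]
 [261.8786841  178.538423  ]
 [261.11191871 170.348744  ]]
```

The torch is out without slipping (lens ≈ row 188, as predicted). Tilt 45° forward in place.

Request:
jog_arm:
  series:
    - [[0, 0, 0, 0, 0.1, 0, 10], [0, 0, 0, 0, 0.1, 0, 10], [0, 0, 0, 0, 0.1, 0, 10], [0, 0, 0, 0, 0.1, 0, 10], [0, 0, 0, 0, 0.1, 0, 10], [0, 0, 0, 0, 0.1, 0, 10], [0, 0, 0, 0, 0.1, 0, 10], [0, 0, 0, 0, 0.085, 0, 10], [0, 0, 0, 0, 0, 0, 10], [0, 0, 0, 0, 0, 0, 10]]

```text
time_s: 20.3
eef_pos: [0.4579, -0.2283, 0.2317]
eef_rot: [-0.0, 0.925, -0.001, 0.381]
wrist_force: [-0.3, 0.2, 0.7]
opening: 0.222
grasp_force: 58.5
```

Request:
jog_arm:
  series:
    - [[0, -10, 0, 0, 0, 0, 10], [0, -20, 0, 0, 0, 0, 10], [0, -20, 0, 0, 0, 0, 10], [0, -25, 0, 0, 0, 0, 10], [0, -25, 0, 0, 0, 0, 10], [0, -25, 0, 0, 0, 0, 10], [0, -25, 0, 0, 0, 0, 10], [0, -15, 0, 0, 0, 0, 10], [0, -8, 0, 0, 0, 0, 10], [0, 0, 0, 0, 0, 0, 10]]

```text
time_s: 21.3
eef_pos: [0.4588, -0.053, 0.2332]
eef_rot: [-0.0, 0.924, 0.002, 0.383]
wrist_force: [0.3, 0.2, -2.0]
opening: 0.221
grasp_force: 58.5
```

Run:
```python
from snap import *
o=state();T=np.array([.6665,-.056,.029]);r=rot(o["eef_rot"]);z=r.apply([0,0,1])
print("beam",z.round(3),"angle",np.degrees(np.arccos(-z[2])),"tool-frame move mm",(r.inv().apply(T-z*.172-o["eef_pos"])*1000).round(1))
```

```text
{'time_s': np.float64(21.3), 'q': array([-0.7405, -0.6782,  2.4694,  0.6932,  0.8467,  0.4898]), 'eef_pos': array([ 0.4588, -0.053 ,  0.2332]), 'eef_rot': array([-3.000e-04,  9.239e-01,  2.000e-03,  3.827e-01]), 'wrist_force': array([ 0.3435,  0.2348, -1.9525]), 'grasp_force': np.float64(58.5492), 'opening': np.float64(0.2209)}
beam [ 0.707  0.002 -0.707] angle 44.999381208033455 tool-frame move mm [  2.4   3.7 119.2]
```

Request:
jog_arm:
  series:
    - [[1, 1, 8, 0, 0, 0, 10], [1, 1, 15, 0, 0, 0, 10], [0, 1, 18, 0, 0, 0, 10], [0, 1, 18, 0, 0, 0, 10], [0, 0, 18, 0, 0, 0, 10], [0, 0, 18, 0, 0, 0, 10], [0, 0, 15, 0, 0, 0, 10], [0, 0, 8, 0, 0, 0, 10], [0, 0, 0, 0, 0, 0, 10], [0, 0, 0, 0, 0, 0, 10]]

```text
time_s: 22.3
eef_pos: [0.5436, -0.059, 0.1506]
eef_rot: [-0.0, 0.924, 0.0, 0.382]
wrist_force: [-0.8, 0.2, -0.5]
opening: 0.222
grasp_force: 58.6
```

Run:
```python
from snap import *
snap("11");o=state();T=np.array([.6665,-.056,.029]);r=rot(o["eef_rot"]);z=r.apply([0,0,1])
print("beam",z.round(3),"lens",(o["eef_pos"]+z*.072).round(3),"movement in tool frame mm",(r.inv().apply(T-o["eef_pos"])*1000).round(1))
view("11",(255,120,100,130),(245,110,130,130)[:2]+(100,130))
```

```text
{'time_s': np.float64(22.4), 'q': array([-0.5567, -0.1519,  2.3467,  1.033 ,  0.4498,  0.1703]), 'eef_pos': array([ 0.5436, -0.0593,  0.1511]), 'eef_rot': array([2.000e-04, 9.238e-01, 0.000e+00, 3.828e-01]), 'wrist_force': array([ 0.4142,  0.0693, -0.625 ]), 'grasp_force': np.float64(58.551), 'opening': np.float64(0.2212)}
beam [ 0.707 -0.    -0.707] lens [ 0.594 -0.059  0.1  ] movement in tool frame mm [  0.5  -3.4 173.3]
```

View pics/v11.png

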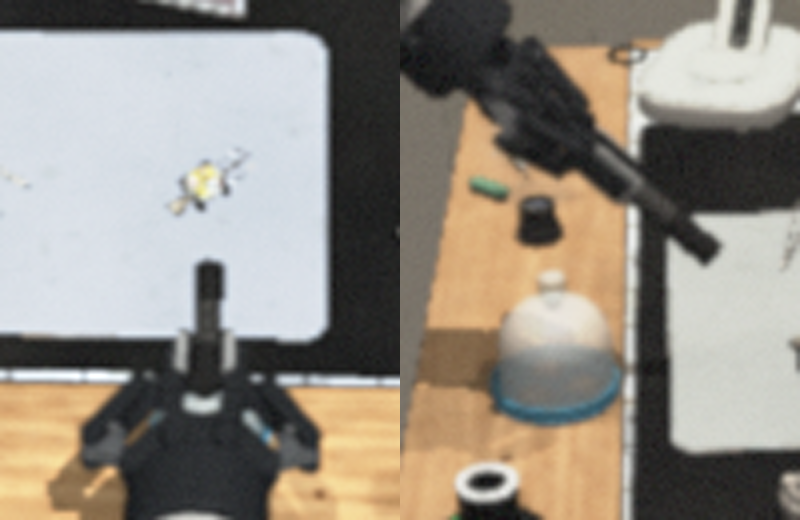

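The torch points at the movement (torch column ≈208, movement ≈205 in the top crop), clear of the bell. A final 3 mm trim, then settle and hand in.

Request:
jog_arm:
  series:
    - [[0, -1, 0, 0, 0, 0, 10], [0, -1, 0, 0, 0, 0, 10], [0, -1, 0, 0, 0, 0, 10], [0, 0, 0, 0, 0, 0, 10], [0, 0, 0, 0, 0, 0, 10], [0, 0, 0, 0, 0, 0, 10], [0, 0, 0, 0, 0, 0, 10], [0, 0, 0, 0, 0, 0, 10], [0, 0, 0, 0, 0, 0, 10], [0, 0, 0, 0, 0, 0, 10]]

```text
time_s: 23.4
eef_pos: [0.5434, -0.0562, 0.1505]
eef_rot: [0.0, 0.924, -0.0, 0.382]
wrist_force: [0.2, 0.3, -1.6]
opening: 0.215
grasp_force: 58.6
```

Run:
```python
from snap import *
state();print(ctrl.hand_in())
```

```text
{'time_s': np.float64(23.4), 'q': array([-0.5481, -0.1523,  2.3482,  1.0311,  0.4436,  0.1782]), 'eef_pos': array([ 0.5434, -0.0562,  0.1505]), 'eef_rot': array([ 0.000e+00,  9.240e-01, -1.000e-04,  3.825e-01]), 'wrist_force': array([ 0.1835,  0.294 , -1.5966]), 'grasp_force': np.float64(58.5507), 'opening': np.float64(0.2147)}
the job is handed in; nothing more can be done
None
```

I handed the job in at 23.4 s, with no verdict returned: the bell stands upright inside the tray rim, and the gripper holds the torch with its lens about 10 cm from the movement, beam at 45 degrees, clear of everything.

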